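# Square up tank plates in the welding corner stop

## Task

Three plates for the next tank lean in a row in the steel corner stop on the welding bench. Push their feet in so that the three stand upright, packed against the tall backstop, and push the row sideways so that their ends are flush with the side fence; leave them standing there, squared up in the corner. The two smaller plates leaning on the dark block are not part of this job.

Things in the scene. Friction and masses are not known exactly. Their poses are not given: they have to be found in the camera images.
- stop: Fixed L of two bare-steel angle bars. Origin: inside corner at bench height; x to the backstop, y to the side fence, z up. Backstop face: plane x=0, 50 mm tall, y +8 to -90 mm (so it ends 10 mm short of the far ends of the squared plates). Fence face: plane y=0, 40 mm tall, x 0 to -85 mm. Walls 8 mm thick; flanges 12 mm high lie outside, up to 42 mm from the faces. The -x and -y sides are open bare bench; the plates stand there.
- plate1_c (a point): Bare aluminium plate 100 wide, 64 tall, 6 mm thick, 0.10 kg, two dark hole marks near its top. Point: its centre. x = thickness (to the backstop), y = width, z up the plate. Starts leaning 25 deg, top to the backstop, foot free to slide on the bench (pushed low, the row moves at under 15 N), end 18-34 mm short of the fence. Nearest the backstop, leaning on its top edge.
- plate2_c (a point): Bare aluminium plate 100 wide, 64 tall, 6 mm thick, 0.10 kg, two dark hole marks near its top. Point: its centre. x = thickness (to the backstop), y = width, z up the plate. Starts leaning 25 deg, top to the backstop, foot free to slide on the bench (pushed low, the row moves at under 15 N), end 18-34 mm short of the fence. The middle one, leaning on the first.
- plate3_c (a point): Bare aluminium plate 100 wide, 64 tall, 6 mm thick, 0.10 kg, two dark hole marks near its top. Point: its centre. x = thickness (to the backstop), y = width, z up the plate. Starts leaning 25 deg, top to the backstop, foot free to slide on the bench (pushed low, the row moves at under 15 N), end 18-34 mm short of the fence. The outermost; foot about 43 mm from the backstop (18 mm once packed upright).

How it is judged:
At the end, for the whole second after the job is handed in: All three plates stand on the bench on their lower edges, at rest, within 10 degrees of upright and of square to the backstop, every plate's centre within 32 mm of the backstop's face (packed, the outermost is at 15 mm), and every plate's end within 12 mm of the side fence (angle between each of plate1_c, plate2_c, plate3_c's own z axis and vertical below 0.175 rad and angle between the x axis of each of plate1_c, plate2_c, plate3_c and the x axis of stop, either way round below 0.175 rad and x of plate1_c in the frame of stop between -0.032 and 0.003 m and y of plate1_c in the frame of stop between -0.062 and -0.04 m and height (world z) of each of plate1_c, plate2_c, plate3_c below 0.042 m and x of plate2_c in the frame of stop between -0.032 and 0.003 m and y of plate2_c in the frame of stop between -0.062 and -0.04 m and x of plate3_c in the frame of stop between -0.032 and 0.003 m and y of plate3_c in the frame of stop between -0.062 and -0.04 m and linear speed of each of plate1, plate2, plate3 below 0.02 m/s); the robot touches nothing.
It also fails if it takes over 38 s, if anything falls off the work surface, if the arm or the gripper's body presses on something with over 40 N, if the wrist force passes 120 N, or if a joint passes its speed limit or range.

## Robot

A 6-joint arm with a two-finger parallel gripper is mounted at the origin on the work surface. World frame = base frame: x ahead of the robot, y to its left, z up, the work surface at z = 0. Lengths are in m, angles in rad, forces in N, time in s.
With the tool pointing down it reaches from about 0.375 to 0.9 m from the base axis. Payload 3.1 kg.
Tool frame: the origin (TCP) lies midway between the tips of the shut fingers; the grasp point (between the pads) lies 19 mm behind it; x points along the fingers, z is the direction in which the jaws open and shut, and the axes are right-handed (so a half turn about x gives the same grasp; the last joint's range is limited). The gripper opens to 85 mm and grips with 20 to 120 N. Pads are 22 mm wide; open, the fingers measure 114 mm over their backs; the gripper's body (76 mm by 85 mm) begins 54 mm behind the grasp point. The pads swing forward as they close: fully open they stand 13 mm farther back than shut.
Start: joints at [-1.502, 0.527, 1.433, -0, 1.181, -0.178], TCP at [0.153, -0.606, 0.231] pointing down, gripper open.
Joint ranges: [-3.08, 3.08], [-0.75, 2.2], [0.22, 2.44], [-1.43, 4.57], [0, 2.65], [-2.85, 2.85]. Speed limits (rad/s): [2.79, 2.79, 3.14, 3.14, 3.14, 3.14].

## Interface

Orientations are given as a unit quaternion [x, y, z, w].
In Python, from station import status, snapshot, camera_params, ticket gives the robot as it stands.
- The arm moves only by the tool arm_command, never from a script. Its argument "series" is a list that holds one entry, the list of rows, each a list of 4 numbers: the shift along the tool's x, y, z in mm, then the turn about the tool's x in rad. A call has 1 to 10 rows; each row shifts and turns the commanded pose from where the row before left it, along the tool's axes as they then stand; what a row does not reach is not made up. A row lasts 1/10 s, in which the tool goes at most 50 mm and 8.59 degrees, less where a joint would pass 70% of its speed; a pose out of reach is approached as far as the arm can. A call is refused whole if a number of a shift passes 50 or a number of a turn 0.15, either way. A call with a gripper value outside its range is refused whole. "jaw" is the opening in per cent of the stroke, from 0 (shut) to 100 (fully open), set as the call begins (left out, the last holds). The fingers move at their own pace and stop on an object; "force" is the grip in N (left out, the last holds). Time passes only in rows, so rows that do not move let the fingers close. It gives the time, the measured TCP pose, the force and the opening at its end, in the units of the state.
- status.sense(): the state, without advancing time (a new reading comes with each control period).
- snapshot(name): name is "side" or "top" or "wrist"; returns the picture (480x640x3 uint8, red, green, blue); there is no depth.
- camera_params(name): a dict with "fovy" (degrees; the focal length in pixels is half the picture's height over the tangent of half this angle, whatever the lens; pixels are square), "cx", "cy" (the principal point, pixels), "extrinsics" (4x4, takes a point from camera to world coordinates); the wrist camera has in their place "mount" (4x4, takes a point from camera to tool coordinates, whose origin is the TCP and whose axes are the tool frame's). Camera axes: x right, y down, z forward; pixel columns grow to the right and rows downward; lengths in m; the calibration is good to about 2 mm. A picture is of the moment at which its call begins: read the wrist's pose just before it. camera_params takes no time and is no camera call.
- ticket.sign_off(): hands the job in, once; it reports no verdict.
The state is a dict: "t": time; "q": joint angles; "qd": joint speeds; "tau": joint torques, N m; "tcp_pos": TCP position; "tool_rot": TCP orientation; "force": force on the tool from outside, world axes, zero at the start; "ft_torque": the same for the moment, N m; "finger_gap": opening from 0.0 (shut) to 1.0 (fully open).
Only numpy, scipy, OpenCV 4.12 (cv2) and the standard library are available. Lean on these libraries where they do the work, as an engineer would, in place of code of your own. Each camera call takes 0.05 s, during which the arm holds its last target. There are 200 camera calls.

## Working session

There is one attempt and no reset: what is moved stays moved. The work goes in short steps, Python scripts to look and compute and a tool call to move; the robot and the scene stay as the last step left them, time stands still between calls to the robot, and variables do not carry over. Pictures are saved under pics/ and viewed, about 8 in all and at most 12, crops included, and the job is handed in when it is done.

Besides the shell and the picture viewer there is one more tool, called after "Call:" by a JSON object that holds its "op" and its "data", one argument or row to a line. arm_command: Moves the arm, as the interface text tells. Its arguments: {"type":"object","properties":{"series":{"type":"array"},"jaw":{"type":"number"},"force":{"type":"number"}},"required":["series"]}

```bash
mkdir -p pics
python3 - <<'E'
from station import status,snapshot,camera_params
import cv2
s=status.sense();print({k:s[k] for k in('t','tcp_pos','tool_rot','force','finger_gap')})
for n in('side','top'):
    cv2.imwrite(f'pics/{n}0.png',snapshot(n)[:,:,::-1]);print(n,camera_params(n))
print(camera_params('wrist'))
E
```

```text
{'t': 0.0, 'tcp_pos': array([ 0.15328202, -0.60516009,  0.23034374]), 'tool_rot': array([ 0.43493935,  0.55847476, -0.43379668,  0.55745327]), 'force': array([-0.24456597, -0.41421782, -0.1482746 ]), 'finger_gap': 1.0015196929777765}
side {'fovy': 52.791034223805916, 'cx': 321.9764135251705, 'cy': 243.45889634818073, 'extrinsics': array([[ 0.92421122, -0.25390628,  0.28524588,  0.36139118],
       [-0.38123404, -0.65693281,  0.65046129, -0.44889044],
       [ 0.02223117, -0.70990907, -0.70394239,  0.52733395],
       [ 0.        ,  0.        ,  0.        ,  1.        ]])}
top {'fovy': 42.16692766413501, 'cx': 310.9775005466933, 'cy': 250.35128038173218, 'extrinsics': array([[-0.00696313, -0.99884486,  0.04754434,  0.49597581],
       [-0.99983389,  0.00775513,  0.01649407, -0.03390715],
       [-0.01684373, -0.0474216 , -0.99873294,  1.1537491 ],
       [ 0.        ,  0.        ,  0.        ,  1.        ]])}
{'fovy': 59.26726742483881, 'cx': 330.95691558231874, 'cy': 240.95377251367069, 'mount': array([[ 3.34770524e-04, -2.91694662e-01,  9.56511428e-01,
        -1.41696359e-01],
       [ 3.25489407e-04, -9.56511399e-01, -2.91694767e-01,
         7.56179773e-02],
       [ 9.99999891e-01,  4.08985147e-04, -2.25268300e-04,
         1.51935562e-03],
       [ 0.00000000e+00,  0.00000000e+00,  0.00000000e+00,
         1.00000000e+00]])}
```

View pics/top0.png

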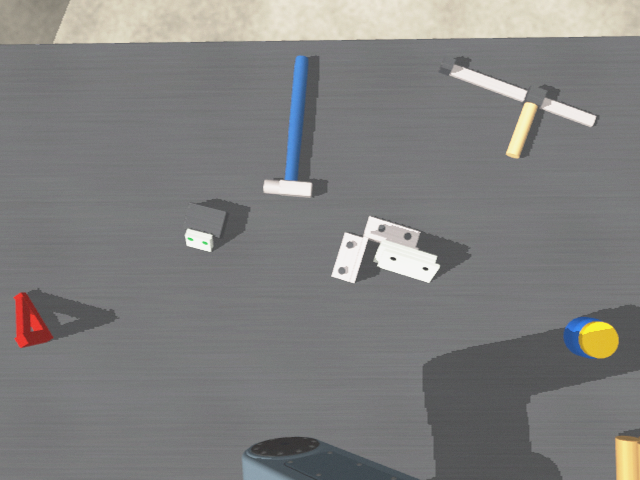

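View pics/side0.png

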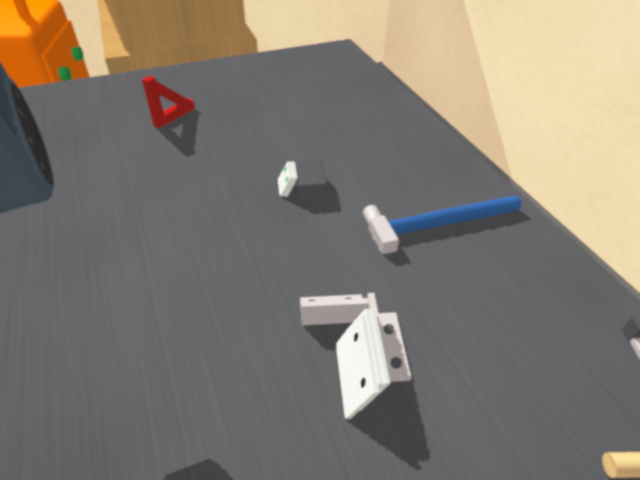

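The top view shows the stop at about (370,240), with its fence to the left (333-362, 233-281) and the backstop up and right. The plates lean at (375-440, 243-282). In the side view the stop and plates are at (300-410, 293-417). I'll zoom in next for corner pixels.

Run:
```python
import cv2,numpy as np
a=cv2.imread('pics/top0.png')[205:295,325:445];b=cv2.imread('pics/side0.png')[285:425,290:420]
a=cv2.resize(a,None,fx=6,fy=6,interpolation=2)[:, :]
b=cv2.resize(b,None,fx=4,fy=4,interpolation=2)
a=cv2.resize(a,None,fx=.66,fy=.66) if 0 else a
cv2.imwrite('pics/topz.png',a);cv2.imwrite('pics/sidez.png',b);print(a.shape,b.shape)
```

```text
(540, 720, 3) (560, 520, 3)
```

View pics/topz.png

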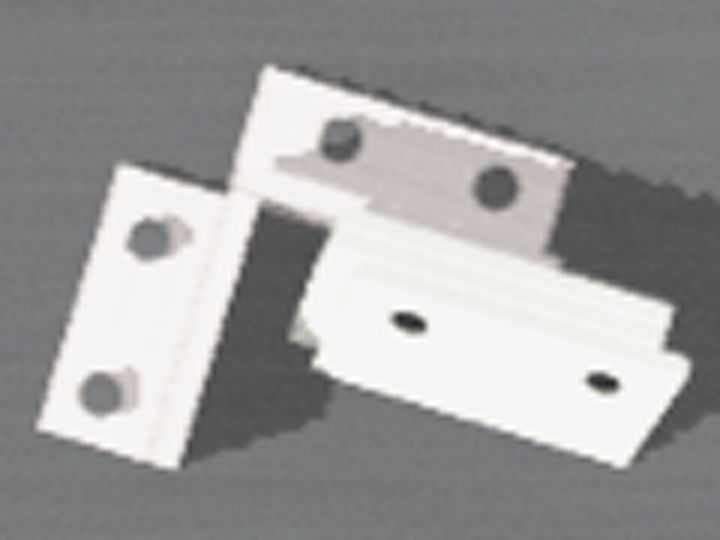

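View pics/sidez.png

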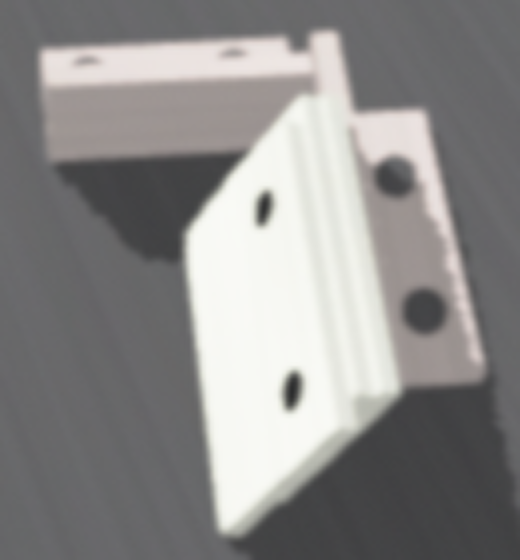

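```bash
cat > h.py <<'E'
import numpy as np
from station import camera_params
def ray(n,uv,z):
    c=camera_params(n);f=240/np.tan(np.radians(c['fovy']/2));E=np.array(c['extrinsics'])
    d=E[:3,:3]@[(uv[0]-c['cx'])/f,(uv[1]-c['cy'])/f,1];o=E[:3,3]
    return o+d*(z-o[2])/d[2]
T=lambda u,v,z:ray('top',(325+u/6-.4,205+v/6-.4),z)
S=lambda u,v,z:ray('side',(290+u/4-.4,285+v/4-.4),z)
E
python3 - <<'E'
from h import *
P=dict(bfl=T(265,65,.012),bfr=T(575,162,.012),fendTop=T(185,468,.04),ffl0=T(118,163,.012),ffl1=T(38,430,.012),
 cornTop_b=T(262,200,.05),p3f1=T(315,365,.0025),p3f2=T(625,467,.0025),p3hiR=T(690,360,.0604),
 s_f1=S(185,235,.0025),s_f2=S(222,532,.0025),s_fenceflB=S(50,160,0),s_fenceflT=S(42,52,.012),s_fet=S(48,88,.04),s_bfr=S(485,375,.012),s_bfl=S(425,112,.012),
 s_p3t1=S(305,97,.0605),s_p3t2=S(350,425,.0605),s_fin=S(50,160,0))
for k,v in P.items():print(k,v.round(4))
for a,b in(('bfl','bfr'),('ffl1','ffl0'),('p3f1','p3f2'),('s_f1','s_f2'),('s_bfl','s_bfr')):
    d=P[b]-P[a];print(a,b,np.degrees(np.arctan2(d[1],d[0])).round(2),np.linalg.norm(d).round(4))
E
```

```text
bfl [ 0.6138 -0.1218  0.012 ]
bfr [ 0.5832 -0.216   0.012 ]
fendTop [ 0.4908 -0.0945  0.04  ]
ffl0 [ 0.584  -0.0765  0.012 ]
ffl1 [ 0.5025 -0.0513  0.012 ]
cornTop_b [ 0.5698 -0.1175  0.05  ]
p3f1 [ 0.522  -0.1368  0.0025]
p3f2 [ 0.49   -0.2314  0.0025]
p3hiR [ 0.5213 -0.2409  0.0604]
s_f1 [ 0.5215 -0.1378  0.0025]
s_f2 [ 0.4917 -0.2322  0.0025]
s_fenceflB [ 0.4924 -0.0931  0.    ]
s_fenceflT [ 0.5026 -0.0586  0.012 ]
s_fet [ 0.4916 -0.094   0.04  ]
s_bfr [ 0.5819 -0.221   0.012 ]
s_bfl [ 0.6121 -0.1287  0.012 ]
s_p3t1 [ 0.5572 -0.1405  0.0605]
s_p3t2 [ 0.5207 -0.242   0.0605]
s_fin [ 0.4924 -0.0931  0.    ]
bfl bfr -107.97 0.0991
ffl1 ffl0 -17.17 0.0853
p3f1 p3f2 -108.69 0.0999
s_f1 s_f2 -107.51 0.0991
s_bfl s_bfr -108.08 0.097
```

```bash
cat >> h.py <<'E'
from station import status
from scipy.spatial.transform import Rotation as R
O=np.array([.5725,-.1198,0]);YAW=np.radians(-17.8);Rs=R.from_euler('z',YAW).as_matrix()
def rep(*tg):
    s=status.sense();M=R.from_quat(s['tool_rot']).as_matrix();p=np.array(s['tcp_pos'])
    print('t',round(s['t'],2),'stop-frame mm',((Rs.T@(p-O))*1e3).round(1),'F stop',(Rs.T@s['force']).round(1),'gap',round(s['finger_gap'],3))
    print('tool axes in stop frame\n',(Rs.T@M).round(3),'z yaw err to stop y',np.arctan2(*(Rs.T@M)[[0,1],2]).round(3))
    for t in tg: print(t,'tool shift',(M.T@(O+Rs@(np.array(t)/1e3)-p)*1e3).round(1))
E
python3 -c "
from h import *
rep((-80,-82,150),(-80,-82,10))"
```

```text
t 0.1 stop-frame mm [-250.7 -590.4  230.4] F stop [-0.3 -0.3  0.7] gap 1.004
tool axes in stop frame
 [[-0.001  0.848  0.53 ]
 [ 0.002  0.53  -0.848]
 [-1.     0.    -0.002]] z yaw err to stop y 2.583
(-80, -82, 150) tool shift [  81.2  414.1 -340.5]
(-80, -82, 10) tool shift [ 221.2  414.1 -340.2]
```

Call:
{"op": "arm_command", "data": {
  "series": [
    [[0, 0, 0, 0.14], [0, 0, 0, 0.14], [0, 0, 0, 0.14], [0, 0, 0, 0.138], [0, 0, -20, 0], [0, 10, -35, 0], [0, 17, -40, 0], [0, 17, -40, 0], [0, 17, -40, 0], [0, 17, -40, 0]]
  ],
  "jaw": 50
}}

```text
t: 1.1
tcp_pos: [0.2939, -0.4233, 0.231]
tool_rot: [0.571, 0.417, -0.571, 0.416]
force: [0.5, -0.8, -0.7]
finger_gap: 0.5
```

Call:
{"op": "arm_command", "data": {
  "series": [
    [[0, 17, -40, 0], [0, 15, -40, 0], [0, 10, -40, 0], [0, 10, -40, 0], [0, 10, -40, 0], [0, 10, -35, 0], [0, 10, -30, 0], [0, 5, -15, 0], [0, 0, 0, 0], [0, 0, 0, 0]]
  ]
}}

```text
t: 2.1
tcp_pos: [0.4613, -0.1848, 0.2311]
tool_rot: [-0.571, -0.417, 0.571, -0.417]
force: [0.9, -0.1, -0.2]
finger_gap: 0.498
```

```bash
python3 -c "
from h import *
rep((-80,-82,100),(-80,-82,8))"
```

```text
t 2.1 stop-frame mm [-86.  -95.9 231.1] F stop [ 0.9  0.2 -0.2] gap 0.498
tool axes in stop frame
 [[-0.001  1.     0.002]
 [-0.     0.002 -1.   ]
 [-1.    -0.001  0.   ]] z yaw err to stop y 3.14
(-80, -82, 100) tool shift [131.    6.2 -13.9]
(-80, -82, 8) tool shift [223.    6.2 -13.9]
```

Call:
{"op": "arm_command", "data": {
  "series": [
    [[40, 6, -14, 0], [45, 0, 0, 0], [45, 0, 0, 0], [40, 0, 0, 0], [30, 0, 0, 0], [15, 0, 0, 0], [8, 0, 0, 0], [0, 0, 0, 0], [0, 5, 0, 0], [0, 5, 0, 0]]
  ]
}}

```text
t: 3.1
tcp_pos: [0.4821, -0.1773, 0.0094]
tool_rot: [0.572, 0.416, -0.571, 0.417]
force: [0.2, -1.0, 0.5]
finger_gap: 0.504
```

Run:
```python
from h import *
from station import snapshot
import cv2
rep()
cv2.imwrite('pics/s2.png',cv2.resize(snapshot('side')[265:445,250:450,::-1],None,fx=3,fy=3,interpolation=2))
```

```text
t 3.1 stop-frame mm [-68.5 -82.4   9.4] F stop [ 0.5 -0.9  0.5] gap 0.504
tool axes in stop frame
 [[ 0.003  1.     0.   ]
 [-0.001  0.    -1.   ]
 [-1.     0.003  0.001]] z yaw err to stop y 3.142
```

View pics/s2.png

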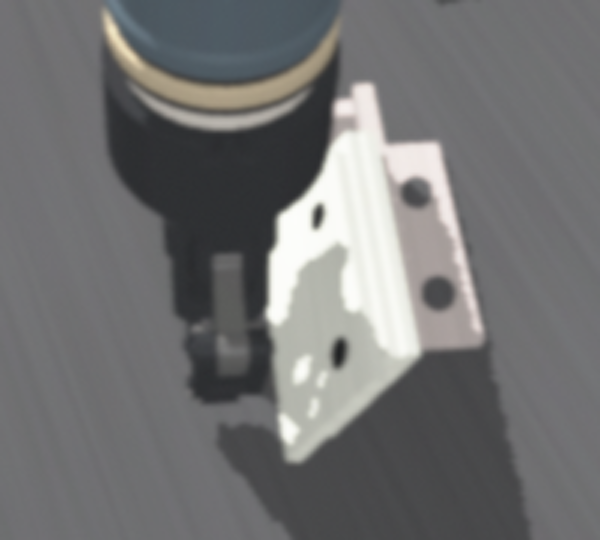

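The fingers stand just outside plate 3's foot, and the row is untouched. I'll lower 4 mm and push in slowly.

Call:
{"op": "arm_command", "data": {
  "series": [
    [[4, 3, 0, 0], [0, 4, 0, 0], [0, 4, 0, 0], [0, 3, 0, 0], [0, 3, 0, 0], [0, 2, 0, 0], [0, 2, 0, 0], [0, 2, 0, 0], [0, 2, 0, 0], [0, 0, 0, 0]]
  ]
}}

```text
t: 4.15
tcp_pos: [0.5053, -0.1841, 0.0041]
tool_rot: [0.571, 0.417, -0.571, 0.417]
force: [-1.2, 1.4, -1.1]
finger_gap: 0.503
```

```bash
python3 -c "
from h import *
rep()"
```

```text
t 4.15 stop-frame mm [-44.3 -81.8   4.1] F stop [-1.5  1.  -1.1] gap 0.503
tool axes in stop frame
 [[ 0.001  1.     0.   ]
 [ 0.     0.    -1.   ]
 [-1.     0.001 -0.   ]] z yaw err to stop y 3.141
```

Call:
{"op": "arm_command", "data": {
  "series": [
    [[0, 2, 0, 0], [0, 2, 0, 0], [0, 2, 0, 0], [0, 1, 0, 0], [0, 1, 0, 0], [0, 0, 0, 0]]
  ]
}}

```text
t: 4.75
tcp_pos: [0.5129, -0.1867, 0.0044]
tool_rot: [0.571, 0.417, -0.571, 0.417]
force: [-2.7, 0.7, -0.3]
finger_gap: 0.498
```

Run:
```python
from h import *
from station import snapshot
import cv2
rep()
cv2.imwrite('pics/s3.png',cv2.resize(snapshot('side')[265:445,250:450,::-1],None,fx=3,fy=3,interpolation=2))
```

```text
t 4.75 stop-frame mm [-36.3 -81.9   4.4] F stop [-2.8 -0.1 -0.3] gap 0.498
tool axes in stop frame
 [[ 0.001  1.     0.   ]
 [-0.     0.    -1.   ]
 [-1.     0.001  0.   ]] z yaw err to stop y 3.141
```

View pics/s3.png

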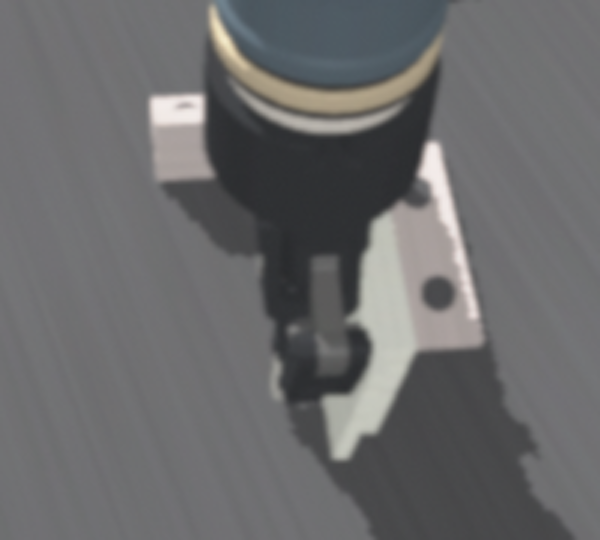

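The plates are more upright now, the row is intact, and plate 3's far foot shows at crop (335,460). I'll continue in small steps while watching the force.

Call:
{"op": "arm_command", "data": {
  "series": [
    [[0, 1, 0, 0], [0, 1, 0, 0], [0, 1, 0, 0], [0, 1, 0, 0], [0, 0, 0, 0]]
  ]
}}

```text
t: 5.3
tcp_pos: [0.5159, -0.1876, 0.0043]
tool_rot: [-0.571, -0.417, 0.571, -0.416]
force: [-3.7, 0.1, -1.1]
finger_gap: 0.497
```

```bash
python3 -c "
from h import *
rep()
p=ray('side',(250+340/3-.4,265+459/3-.4),.001);print('foot prev',(Rs.T@(p-O)*1e3).round(1))"
```

```text
t 5.3 stop-frame mm [-33.2 -81.8   4.3] F stop [-3.6 -1.1 -1.1] gap 0.497
tool axes in stop frame
 [[-0.001  1.     0.001]
 [ 0.     0.001 -1.   ]
 [-1.    -0.001 -0.   ]] z yaw err to stop y 3.141
foot prev [ -22.1 -132.5    1. ]
```

Call:
{"op": "arm_command", "data": {
  "series": [
    [[0, 0.5, 0, 0], [0, 0.5, 0, 0], [0, 0, 0, 0]]
  ]
}}

```text
t: 5.6
tcp_pos: [0.5159, -0.1875, 0.0043]
tool_rot: [-0.571, -0.418, 0.572, -0.416]
force: [-5.9, 1.0, 1.2]
finger_gap: 0.5
```

Call:
{"op": "arm_command", "data": {
  "series": [
    [[0, 0.7, 0, 0], [0, 0.7, 0, 0], [0, 0, 0, 0]]
  ]
}}

```text
t: 5.9
tcp_pos: [0.5159, -0.1871, 0.0041]
tool_rot: [-0.57, -0.419, 0.572, -0.415]
force: [-7.8, 1.4, 2.4]
finger_gap: 0.502
```

Call:
{"op": "arm_command", "data": {
  "series": [
    [[0, -3, 0, 0], [0, -5, 0, 0], [0, -10, 0, 0], [-5, -15, 0, 0], [-5, -10, 0, 0], [0, 0, 20, 0], [0, 0, 40, 0], [0, 0, 30, 0], [0, 0, 0, 0]]
  ]
}}

```text
t: 6.8
tcp_pos: [0.4507, -0.2656, 0.015]
tool_rot: [0.572, 0.413, -0.572, 0.417]
force: [1.2, -0.3, 0.7]
finger_gap: 0.501
```

Run:
```python
from h import *
from station import snapshot
import cv2
rep((-10,-170,14))
cv2.imwrite('pics/s4.png',cv2.resize(snapshot('side')[275:435,275:435,::-1],None,fx=3.5,fy=3.5,interpolation=2))
```

```text
t 6.8 stop-frame mm [ -71.4 -176.    15. ] F stop [1.3 0.1 0.7] gap 0.501
tool axes in stop frame
 [[ 0.005  1.    -0.004]
 [-0.003 -0.004 -1.   ]
 [-1.     0.005  0.003]] z yaw err to stop y -3.138
(-10, -170, 14) tool shift [ 1.2 61.4 -6.3]
```

View pics/s4.png

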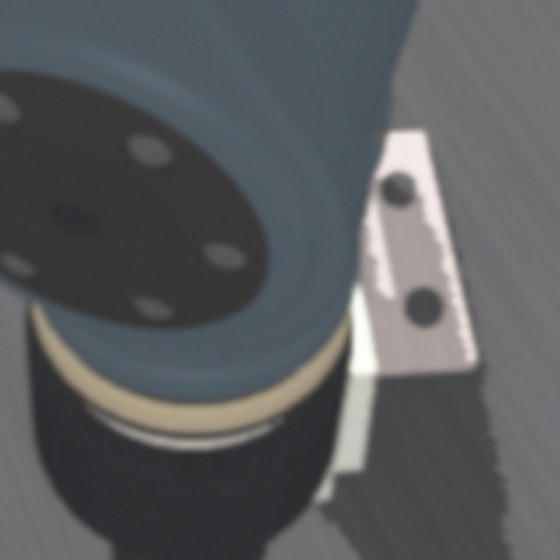

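The arm hides most of the row, but the far ends at crop (320-375, 290-500) are upright and steady. Next I shut the jaws, move round to the ends and push sideways.

Call:
{"op": "arm_command", "data": {
  "series": [
    [[0, 0, 0, 0], [0, 0, 0, 0], [0, 10, 0, 0], [0, 20, 0, 0], [0, 20, 0, 0], [0, 11, 0, 0], [0, 0, -8, 0], [0, 0, -6, 0], [0, 0, 0, 0]]
  ],
  "jaw": 0
}}

```text
t: 7.75
tcp_pos: [0.5115, -0.2643, 0.0142]
tool_rot: [-0.571, -0.418, 0.571, -0.416]
force: [0.1, -0.6, -0.2]
finger_gap: -0.0
```

Run:
```python
from h import *
from station import snapshot
import cv2
rep((-10,-115,14))
cv2.imwrite('pics/t5.png',cv2.resize(snapshot('top')[205:305,325:455,::-1],None,fx=5,fy=5,interpolation=2))
```

```text
t 7.75 stop-frame mm [ -13.9 -156.2   14.2] F stop [ 0.3 -0.5 -0.2] gap -0.0
tool axes in stop frame
 [[-0.002  1.     0.002]
 [ 0.001  0.002 -1.   ]
 [-1.    -0.002 -0.001]] z yaw err to stop y 3.14
(-10, -115, 14) tool shift [  0.2   3.9 -41.2]
```

View pics/t5.png

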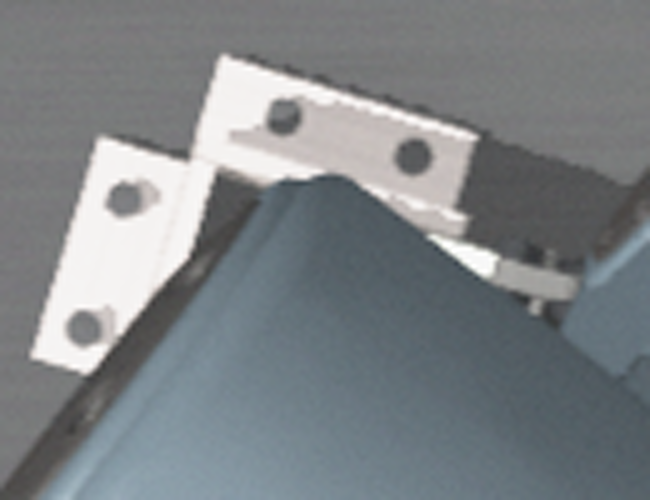

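The plates stand upright along the backstop, and the shut gripper is lined up just past their ends. I'll centre it on the row and push.

Call:
{"op": "arm_command", "data": {
  "series": [
    [[0, 4, -2, 0], [0, 0, -3, 0], [0, 0, -3, 0], [0, 0, -3, 0], [0, 0, -3, 0], [0, 0, -3, 0], [0, 0, -3, 0], [0, 0, -3, 0], [0, 0, 0, 0]]
  ]
}}

```text
t: 8.7
tcp_pos: [0.5233, -0.245, 0.0143]
tool_rot: [0.571, 0.417, -0.571, 0.417]
force: [-0.0, -0.3, -0.0]
finger_gap: -0.001
```

```bash
python3 -c "
from h import *
rep()"
```

```text
t 8.7 stop-frame mm [  -8.5 -134.2   14.3] F stop [ 0.  -0.3 -0. ] gap -0.001
tool axes in stop frame
 [[-0.     1.     0.001]
 [ 0.     0.001 -1.   ]
 [-1.    -0.    -0.   ]] z yaw err to stop y 3.141
```

Call:
{"op": "arm_command", "data": {
  "series": [
    [[0, 0, -2, 0], [0, 0, -2, 0], [0, 0, -2, 0], [0, 0, -2, 0], [0, 0, -2, 0], [0, 0, -1, 0], [0, 0, 0, 0]]
  ]
}}

```text
t: 9.4
tcp_pos: [0.5279, -0.2415, 0.0158]
tool_rot: [-0.57, -0.414, 0.572, -0.421]
force: [-7.6, -17.7, 3.1]
finger_gap: 0.001
```

Run:
```python
from h import *
from station import snapshot
import cv2
rep()
a=cv2.resize(snapshot('top')[205:305,325:455,::-1],(520,400),interpolation=2)
b=cv2.resize(snapshot('side')[285:425,290:420,::-1],(278,300),interpolation=2)
c=np.zeros((400,798,3),np.uint8);c[:,:520]=a;c[:300,520:]=b
cv2.imwrite('pics/t6.png',c)
```

```text
t 9.4 stop-frame mm [  -5.3 -129.5   15.8] F stop [ -1.9 -19.2   3.1] gap 0.001
tool axes in stop frame
 [[ 0.007  1.     0.003]
 [-0.008  0.003 -1.   ]
 [-1.     0.007  0.008]] z yaw err to stop y 3.139
```

View pics/t6.png

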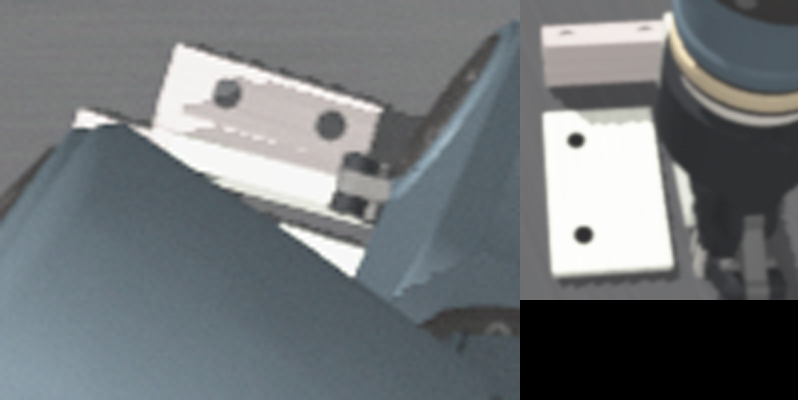

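A plate has fallen: it lies flat outside the row (side inset 543-672, 108-278) with its holes outward. The gripper is also blocked at about 19 N. I'll back off, clear the view, and look properly.

Call:
{"op": "arm_command", "data": {
  "series": [
    [[0, 0, 5, 0], [0, 0, 10, 0], [0, 0, 20, 0], [-20, 0, 20, 0], [-40, 0, 40, 0], [-40, 0, 45, 0], [0, 0, 45, 0], [0, 0, 45, 0], [0, 0, 40, 0], [0, 0, 0, 0]]
  ]
}}

```text
t: 10.5
tcp_pos: [0.4464, -0.4866, 0.1031]
tool_rot: [-0.572, -0.414, 0.573, -0.417]
force: [0.8, 0.7, -0.1]
finger_gap: -0.002
```

Run:
```python
from h import *
from station import snapshot
import cv2
rep();print(status.sense()['q'].round(2))
A=snapshot('top');B=snapshot('side');np.save('A.npy',A);np.save('B.npy',B)
cv2.imwrite('pics/A.png',A[:,:,::-1]);cv2.imwrite('pics/B.png',B[:,:,::-1])
a=cv2.resize(A[205:305,325:445,::-1],(480,400),interpolation=2)
b=cv2.resize(B[285:425,290:420,::-1],(320,345),interpolation=2)
c=np.zeros((400,800,3),np.uint8);c[:,:480]=a;c[:345,480:]=b
cv2.imwrite('pics/t7.png',c)
```

```text
t 10.5 stop-frame mm [  -7.9 -387.8  103.1] F stop [ 0.6  0.9 -0.1] gap -0.002
tool axes in stop frame
 [[ 0.003  1.    -0.005]
 [-0.004 -0.005 -1.   ]
 [-1.     0.003  0.004]] z yaw err to stop y -3.137
[-1.    0.72  1.44 -0.    0.97  0.89]
```

View pics/t7.png

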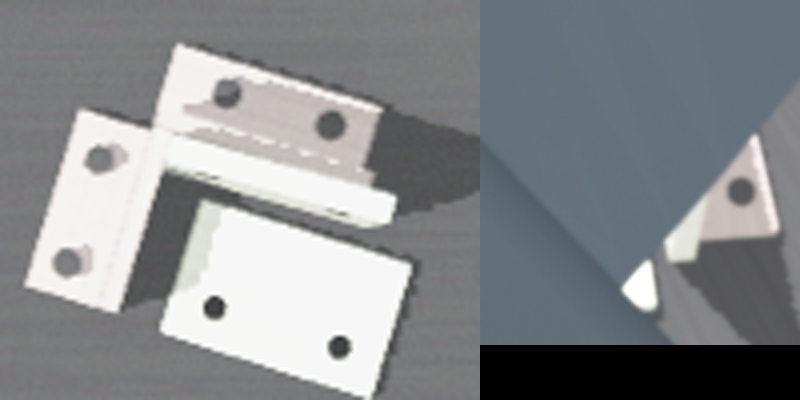

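Plates 1 and 2 are upright in the corner, with their right end at crop (395,200). Plate 3 lies flat, corners (200,200), (412,265), (370,400), (160,332), holes outward. 

To recover, I'll slide plate 3 flush with the fence while it is flat and butt its foot edge against the row. Then I'll press on the outer edge and lift, so friction tips it up about its foot. First I need its position.

```bash
cat >> h.py <<'E'
sf=lambda p:(Rs.T@(p-O)*1e3).round(1)
def flat(img,lo=225):
    "largest white blob corners, top view, z=6mm"
    import cv2
    m=(img[205:305,325:445].min(2)>lo).astype(np.uint8)
    n,l,st,_=cv2.connectedComponentsWithStats(m)
    for i in np.argsort(-st[1:,4])[:3]+1:
        c=cv2.findContours((l==i).astype(np.uint8),0,2)[0][0]
        b=cv2.boxPoints(cv2.minAreaRect(c))
        print(st[i,4],[list(sf(ray('top',(325+u,205+v),.006))) for u,v in b])
E
python3 - <<'E'
from h import *
A=np.load('A.npy');f=lambda u,v,z:sf(ray('top',(325+u/4-.4,205+v/4-.4),z))
for p in((200,200),(412,265),(370,400),(160,332)):print('flat',f(*p,.006))
print('row end outer top',f(392,200,.064),f(378,226,.064),'left',f(165,135,.064),f(165,170,.064))
print('backstop end',f(383,108,.012),'fence',f(122,312,.04))
flat(A)
rep((-60,-150,60),(-60,-150,0))
E
```

```text
flat [-25.4 -21.1   6. ]
flat [ -24.9 -122.7    6. ]
flat [ -89.9 -122.4    6. ]
flat [-88.9 -21.5   6. ]
row end outer top [ -4.1 -97.   64. ] [-16.8 -94.5  64. ] left [-6.5  5.9 64. ] [-21.1   1.4  64. ]
backstop end [ 39.5 -88.2  12. ] fence [-85.8  -0.3  40. ]
1697 [[np.float64(-88.6), np.float64(-21.4), np.float64(6.0)], [np.float64(-24.9), np.float64(-22.1), np.float64(6.0)], [np.float64(-25.8), np.float64(-122.8), np.float64(6.0)], [np.float64(-89.3), np.float64(-121.9), np.float64(6.0)]]
1591 [[np.float64(-18.7), np.float64(89.3), np.float64(6.0)], [np.float64(80.7), np.float64(-51.1), np.float64(6.0)], [np.float64(-5.5), np.float64(-111.0), np.float64(6.0)], [np.float64(-104.4), np.float64(28.7), np.float64(6.0)]]
24 [[np.float64(37.2), np.float64(-48.5), np.float64(6.0)], [np.float64(39.6), np.float64(-48.4), np.float64(6.0)], [np.float64(39.9), np.float64(-82.8), np.float64(6.0)], [np.float64(37.6), np.float64(-82.8), np.float64(6.0)]]
t 10.6 stop-frame mm [  -9.  -381.9  102.3] F stop [ 0.2 -0.1  0.3] gap 0.003
tool axes in stop frame
 [[-0.001  1.    -0.002]
 [ 0.002 -0.002 -1.   ]
 [-1.    -0.001 -0.002]] z yaw err to stop y -3.14
(-60, -150, 60) tool shift [  42.7  -51.4 -231.8]
(-60, -150, 0) tool shift [ 102.7  -51.3 -231.7]
```

Call:
{"op": "arm_command", "data": {
  "series": [
    [[0, -10, -20, 0], [0, -20, -40, 0], [5, -18, -45, 0], [15, 0, -45, 0], [30, 0, -30, 0], [30, 0, -15, 0], [13, 0, 0, 0], [5, 0, 0, 0], [0, 0, -6, 0], [0, 0, 0, 0]]
  ]
}}

```text
t: 11.6
tcp_pos: [0.4641, -0.2751, 0.0057]
tool_rot: [0.571, 0.416, -0.571, 0.417]
force: [-0.4, -0.3, 0.1]
finger_gap: -0.003
```

```bash
python3 -c "
from h import *
rep((-57,-150,3),(-57,-130,3))"
```

```text
t 11.6 stop-frame mm [ -55.8 -181.     5.7] F stop [-0.3 -0.4  0.1] gap -0.003
tool axes in stop frame
 [[ 0.001  1.    -0.   ]
 [-0.    -0.    -1.   ]
 [-1.     0.001  0.   ]] z yaw err to stop y -3.141
(-57, -150, 3) tool shift [  2.6  -1.3 -31. ]
(-57, -130, 3) tool shift [  2.6  -1.3 -51. ]
```

Call:
{"op": "arm_command", "data": {
  "series": [
    [[2, 0, -10, 0], [0, -1, -10, 0], [0, 0, -8, 0], [0, 0, -4, 0], [0, 0, -4, 0], [0, 0, -4, 0], [0, 0, -4, 0], [0, 0, -4, 0], [0, 0, -3, 0], [0, 0, 0, 0]]
  ]
}}

```text
t: 12.6
tcp_pos: [0.4783, -0.2253, 0.0029]
tool_rot: [-0.571, -0.417, 0.571, -0.417]
force: [-0.1, 0.9, 0.4]
finger_gap: 0.001
```

Run:
```python
from h import *
from station import snapshot
import cv2
rep()
S=snapshot('side')
for n,lo in(('top',225),('side',225)):
    I=snapshot(n);m=(I.min(2)>lo).astype(np.uint8);m[:200]=0
    k,l,st,_=cv2.connectedComponentsWithStats(m)
    for i in np.argsort(-st[1:,4])[:3]+1:
        b=cv2.approxPolyDP(cv2.findContours((l==i).astype(np.uint8),0,2)[0][0],3,True)[:,0]
        print(n,st[i,4],[list(map(float,sf(ray(n,p,.006))[:2])) for p in b][:9])
```

```text
t 12.6 stop-frame mm [ -57.4 -129.2    2.9] F stop [-0.4  0.8  0.4] gap 0.001
tool axes in stop frame
 [[-0.     1.     0.001]
 [ 0.     0.001 -1.   ]
 [-1.    -0.    -0.   ]] z yaw err to stop y 3.141
top 672 [[39.2, -44.4], [38.0, 9.2], [-0.2, 7.1], [-3.5, 42.8], [-82.4, 41.4], [-19.3, 12.8], [-0.5, -10.3], [2.0, 0.1], [9.8, -18.7]]
top 359 [[-85.4, 324.0], [-112.0, 315.4], [-108.6, 273.5], [-81.5, 280.3]]
top 271 [[-1.4, -26.0], [-12.2, -65.9], [-11.1, -100.1], [0.4, -106.2]]
side 483 [[-87.1, -72.8], [-87.3, -120.1], [-68.1, -122.6], [-69.5, -110.3], [-77.0, -102.3], [-71.4, -89.9]]
side 132 [[29.7, 6.5], [24.8, -6.3], [37.1, -11.9], [39.4, -33.9], [40.1, 4.2]]
side 87 [[-25.4, -103.3], [-34.9, -122.5], [-24.3, -120.8]]
```

Call:
{"op": "arm_command", "data": {
  "series": [
    [[0, 0, -3, 0], [0, 0, -3, 0], [0, 0, -3, 0], [0, 0, -3, 0], [0, 0, -3, 0], [0, 0, 0, 0]]
  ]
}}

```text
t: 13.35
tcp_pos: [0.4829, -0.2108, 0.0029]
tool_rot: [-0.571, -0.417, 0.571, -0.417]
force: [-0.6, -0.2, -0.1]
finger_gap: -0.002
```

```bash
cat >> h.py <<'E'
def white(lo=225,zz=.006):
    import cv2
    from station import snapshot
    I=snapshot('side');m=(I.min(2)>lo).astype(np.uint8);m[:200]=0
    k,l,st,_=cv2.connectedComponentsWithStats(m)
    for i in np.argsort(-st[1:,4])[:4]+1:
        b=cv2.approxPolyDP(cv2.findContours((l==i).astype(np.uint8),0,2)[0][0],3,True)[:,0]
        print(st[i,4],[list(map(float,sf(ray('side',p,zz))[:2])) for p in b][:9])
    return I
E
python3 - <<'E'
from h import *
rep();white()
E
```

```text
t 13.35 stop-frame mm [ -57.5 -114.     2.9] F stop [-0.5 -0.4 -0.1] gap -0.002
tool axes in stop frame
 [[-0.     1.     0.001]
 [ 0.     0.001 -1.   ]
 [-1.    -0.    -0.   ]] z yaw err to stop y 3.141
517 [[-87.3, -52.0], [-87.7, -105.3], [-70.4, -107.8], [-67.5, -100.4], [-77.3, -88.2], [-71.2, -69.8]]
190 [[9.4, -35.0], [-11.3, -71.1], [-11.2, -87.4], [-5.8, -67.3], [11.1, -62.8]]
166 [[24.3, 6.8], [20.8, -6.0], [34.0, -6.9], [39.4, -33.9], [40.1, 4.2]]
113 [[-25.4, -85.1], [-36.6, -107.6], [-24.4, -104.7]]
```

Call:
{"op": "arm_command", "data": {
  "series": [
    [[0, 0, -2, 0], [0, 0, -2, 0], [0, 0, -1, 0], [0, 0, 0, 0]]
  ]
}}

```text
t: 13.8
tcp_pos: [0.4844, -0.2064, 0.0029]
tool_rot: [0.571, 0.417, -0.571, 0.417]
force: [-0.9, -0.0, 0.7]
finger_gap: -0.005
```

Call:
{"op": "arm_command", "data": {
  "series": [
    [[0, 0, 5, 0], [0, 0, 20, 0], [0, 0, 30, 0], [0, -20, 0, 0], [0, -30, 0, 0], [0, -20, -20, 0], [0, 0, -35, 0], [0, 0, -35, 0], [0, 0, -20, 0], [0, 0, -5, 0]]
  ],
  "jaw": 30
}}

```text
t: 14.8
tcp_pos: [0.436, -0.1265, 0.003]
tool_rot: [-0.571, -0.418, 0.571, -0.417]
force: [-0.3, 0.1, -0.7]
finger_gap: 0.301
```

Run:
```python
from h import *
rep((-120,-50,4));white()
```

```text
t 14.8 stop-frame mm [-127.9  -48.1    3. ] F stop [-0.3  0.  -0.7] gap 0.301
tool axes in stop frame
 [[-0.001  1.     0.003]
 [ 0.     0.003 -1.   ]
 [-1.    -0.001 -0.   ]] z yaw err to stop y 3.138
(-120, -50, 4) tool shift [-1.   7.9  2. ]
1862 [[-87.3, -2.3], [-87.1, -49.2], [-47.8, -79.6], [-49.9, -100.4], [-26.3, -100.7], [-25.4, -35.7], [-73.3, -28.0], [-79.7, -5.9]]
1239 [[-82.6, 39.2], [-81.7, 30.5], [-6.5, 29.2], [-2.7, -54.8], [-8.1, -65.8], [-10.9, -60.0], [-10.9, -84.7], [-5.6, -65.9], [11.3, -61.4]]
374 [[35.2, 226.8], [33.5, 204.4], [47.7, 152.0], [66.4, 150.9], [58.0, 193.2], [45.3, 206.2], [43.5, 226.4]]
175 [[18.7, 5.5], [21.8, -7.7], [31.7, -5.1], [37.1, -11.9], [38.4, -32.3], [39.1, 5.9]]
```

Call:
{"op": "arm_command", "data": {
  "series": [
    [[-1, 0, 2, 0], [2, 10, 0, 0], [2, 2, 0, 0], [0, 0, 0, 0]]
  ]
}}

```text
t: 15.25
tcp_pos: [0.4485, -0.1356, -0.0001]
tool_rot: [0.572, 0.415, -0.571, 0.417]
force: [0.4, -2.1, 2.2]
finger_gap: 0.302
```

Call:
{"op": "arm_command", "data": {
  "series": [
    [[1, 0, 0, 0], [1, 0, 0, 0], [0, 0, 0, 0]]
  ]
}}

```text
t: 15.55
tcp_pos: [0.4485, -0.1356, -0.0002]
tool_rot: [0.572, 0.415, -0.571, 0.418]
force: [-1.2, -1.9, 20.0]
finger_gap: 0.301
```

Call:
{"op": "arm_command", "data": {
  "series": [
    [[1, 0, 0, 0], [1, 0, 0, 0], [0, 0, 0, 0]]
  ]
}}

```text
t: 15.85
tcp_pos: [0.4485, -0.1356, -0.0003]
tool_rot: [0.572, 0.414, -0.571, 0.419]
force: [-2.8, -1.5, 39.2]
finger_gap: 0.3
```

Call:
{"op": "arm_command", "data": {
  "series": [
    [[-3.8, 0, 0, 0], [0, 4, 0, 0], [0, 4, 0, 0], [0, 4, 0, 0], [0, 4, 0, 0], [0, 3, 0, 0], [0, 3, 0, 0], [0, 2, 0, 0], [0, 2, 0, 0], [0, 0, 0, 0]]
  ]
}}

```text
t: 16.85
tcp_pos: [0.46, -0.1363, -0.0002]
tool_rot: [-0.566, -0.426, 0.575, -0.409]
force: [-18.5, 1.0, 26.7]
finger_gap: 0.299
```

Run:
```python
from h import *
rep();white()
```

```text
t 16.85 stop-frame mm [-102.1  -50.1   -0.2] F stop [-18.   -4.7  26.7] gap 0.299
tool axes in stop frame
 [[-0.027  1.     0.002]
 [ 0.004  0.002 -1.   ]
 [-1.    -0.027 -0.004]] z yaw err to stop y 3.14
1100 [[-45.3, 40.3], [-49.0, 30.1], [-6.5, 29.2], [-3.7, -61.9], [-11.5, -64.1], [-10.9, -84.7], [-5.6, -65.9], [9.6, -64.2], [7.6, 21.4]]
796 [[-76.9, -24.8], [-81.7, -40.8], [-74.7, -50.0], [-57.2, -49.7], [-25.1, -73.0], [-26.5, -34.1], [-60.9, -33.3]]
374 [[35.2, 226.8], [33.5, 204.4], [47.7, 152.0], [66.4, 150.9], [57.2, 198.1]]
172 [[18.7, 5.5], [21.8, -7.7], [31.7, -5.1], [37.1, -11.9], [38.4, -32.3], [39.1, 5.9]]
```

Call:
{"op": "arm_command", "data": {
  "series": [
    [[0, -6, 0, 0], [0, -6, 0, 0], [-3, 0, 0, 0], [0, 0, 0, 0]]
  ]
}}

```text
t: 17.3
tcp_pos: [0.4606, -0.1382, 0.0024]
tool_rot: [-0.571, -0.417, 0.571, -0.417]
force: [0.0, 0.4, 0.4]
finger_gap: 0.298
```

Run:
```python
from h import *
rep((-88,-50,0))
```

```text
t 17.3 stop-frame mm [-100.9  -51.8    2.4] F stop [-0.1  0.4  0.4] gap 0.298
tool axes in stop frame
 [[-0.  1.  0.]
 [-0.  0. -1.]
 [-1. -0.  0.]] z yaw err to stop y 3.141
(-88, -50, 0) tool shift [ 2.4 12.9 -1.8]
```

Call:
{"op": "arm_command", "data": {
  "series": [
    [[1.5, 2, -1, 0], [0, 3, 0, 0], [0, 3, 0, 0], [0, 2, 0, 0], [0, 2, 0, 0], [0, 1, 0, 0], [0, 1, 0, 0], [0, 1, 0, 0], [0, 0, 0, 0]]
  ]
}}

```text
t: 18.2
tcp_pos: [0.4728, -0.1407, 0.0009]
tool_rot: [-0.57, -0.418, 0.572, -0.415]
force: [-4.9, 0.2, 0.9]
finger_gap: 0.3
```

Run:
```python
from h import *
rep();white()
```

```text
t 18.2 stop-frame mm [-88.5 -50.4   0.9] F stop [-4.7 -1.3  0.9] gap 0.3
tool axes in stop frame
 [[-0.005  1.     0.001]
 [ 0.001  0.001 -1.   ]
 [-1.    -0.005 -0.001]] z yaw err to stop y 3.141
1971 [[0.1, 46.4], [-15.6, 33.2], [-31.5, 39.5], [-35.3, 29.3], [-2.8, 25.5], [-9.5, -32.2], [-52.2, -35.4], [-63.2, -30.2], [-69.0, -40.2]]
383 [[35.2, 226.8], [32.6, 209.3], [47.7, 152.0], [66.4, 150.9], [57.2, 198.1]]
170 [[20.0, 5.4], [21.8, -7.7], [37.1, -11.9], [38.4, -32.3], [39.1, 5.9]]
23 [[-51.5, -80.6], [-47.4, -87.6]]
```

Plate 3's foot edge is now butted against the row (4.7 N). I'll add some preload and start lifting.

Call:
{"op": "arm_command", "data": {
  "series": [
    [[0, 1, 0, 0], [0, 1, 0, 0], [-2, 0, 0, 0], [-2, 0, 0, 0], [-2, 0, 0, 0], [-2, 0, 0, 0], [-2, 0, 0, 0], [0, 0, 0, 0]]
  ]
}}

```text
t: 19.05
tcp_pos: [0.4735, -0.1408, 0.011]
tool_rot: [-0.57, -0.419, 0.572, -0.415]
force: [-6.9, -0.3, 0.6]
finger_gap: 0.299
```

Run:
```python
from h import *
import cv2
rep();I=white()
cv2.imwrite('pics/s8.png',cv2.resize(I[270:430,255:435,::-1],None,fx=3.5,fy=3.5,interpolation=2))
```

```text
t 19.05 stop-frame mm [-87.8 -50.2  11. ] F stop [-6.5 -2.4  0.6] gap 0.299
tool axes in stop frame
 [[-0.007  1.     0.001]
 [ 0.001  0.001 -1.   ]
 [-1.    -0.007 -0.001]] z yaw err to stop y 3.141
2108 [[11.2, 45.7], [0.1, 46.4], [-15.6, 33.2], [-34.3, 39.7], [-40.8, 29.6], [-2.8, 25.5], [-11.2, -35.1], [-61.2, -21.2], [-67.0, -29.9]]
382 [[35.2, 226.8], [32.6, 209.3], [47.7, 152.0], [66.4, 150.9], [57.2, 198.1]]
174 [[20.0, 5.4], [21.8, -7.7], [37.1, -11.9], [39.4, -33.9], [39.1, 5.9]]
41 [[-50.4, -82.1], [-40.5, -90.7]]
```

View pics/s8.png

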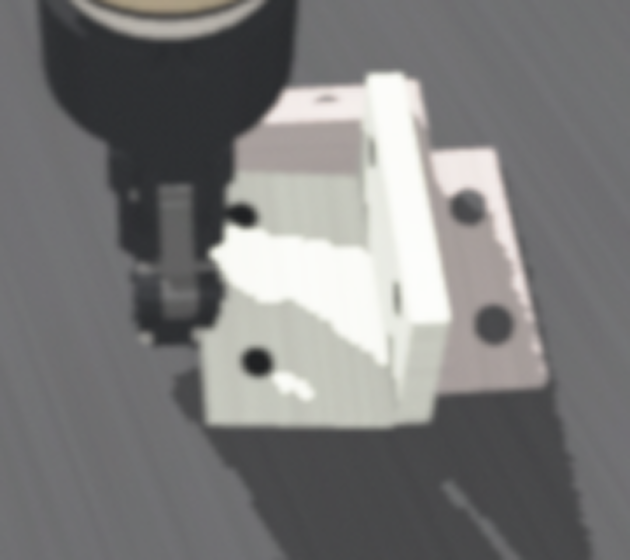

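It works: plate 3's outer edge is lifting with the fingers. The near corner at crop (205,425) is raised and the force holds at 6.5 N. I'll continue along the arc.

Call:
{"op": "arm_command", "data": {
  "series": [
    [[-3, 0.3, 0, 0], [-4, 0.5, 0, 0], [-4, 1, 0, 0], [-3, 1, 0, 0], [-3, 1.2, 0, 0], [-4, 1.6, 0, 0], [0, 0, 0, 0]]
  ]
}}

```text
t: 19.8
tcp_pos: [0.4806, -0.143, 0.0326]
tool_rot: [-0.571, -0.418, 0.572, -0.416]
force: [-5.5, 1.6, 1.7]
finger_gap: 0.297
```

Run:
```python
from h import *
rep()
```

```text
t 19.8 stop-frame mm [-80.5 -50.2  32.6] F stop [-5.7 -0.2  1.7] gap 0.297
tool axes in stop frame
 [[-0.003  1.     0.001]
 [ 0.001  0.001 -1.   ]
 [-1.    -0.003 -0.001]] z yaw err to stop y 3.141
```

Call:
{"op": "arm_command", "data": {
  "series": [
    [[-3, 1.8, 0, 0], [-3, 2, 0, 0], [-2.5, 2.2, 0, 0], [-2.5, 2.5, 0, 0], [-2.5, 2.5, 0, 0], [-2, 2.5, 0, 0], [0, 0, 0, 0]]
  ]
}}

```text
t: 20.5
tcp_pos: [0.4932, -0.147, 0.0484]
tool_rot: [-0.571, -0.418, 0.572, -0.416]
force: [-6.4, 2.7, 7.2]
finger_gap: 0.3
```

Run:
```python
from h import *
rep();white()
```

```text
t 20.5 stop-frame mm [-67.2 -50.1  48.4] F stop [-6.9  0.6  7.2] gap 0.3
tool axes in stop frame
 [[-0.004  1.     0.001]
 [ 0.001  0.001 -1.   ]
 [-1.    -0.004 -0.001]] z yaw err to stop y 3.141
668 [[11.2, 45.7], [-28.1, 32.3], [-5.1, 29.1], [-1.3, 16.8], [-10.5, -57.1], [-6.1, -17.0], [0.9, -14.3], [11.4, -22.8]]
393 [[35.2, 226.8], [32.6, 209.3], [48.5, 147.5], [66.4, 150.9], [57.2, 198.1], [47.8, 201.1], [42.2, 229.0]]
178 [[20.0, 5.4], [21.8, -7.7], [37.1, -11.9], [39.4, -33.9], [40.1, 4.2]]
14 [[-82.6, 39.2], [-80.3, 30.4]]
```

Call:
{"op": "arm_command", "data": {
  "series": [
    [[-1, 2.5, 0, 0], [-1, 2.5, 0, 0], [-1, 2.5, 0, 0], [-1, 2.5, 0, 0], [0, 2.5, 0, 0], [0, 2.5, 0, 0], [0, 0, 0, 0]]
  ]
}}

```text
t: 21.25
tcp_pos: [0.5011, -0.1492, 0.0536]
tool_rot: [-0.567, -0.423, 0.574, -0.412]
force: [-19.7, 2.8, 29.3]
finger_gap: 0.3
```

Run:
```python
from h import *
rep()
```

```text
t 21.25 stop-frame mm [-59.  -49.9  53.6] F stop [-19.6  -3.4  29.3] gap 0.3
tool axes in stop frame
 [[-0.018  1.     0.002]
 [ 0.001  0.002 -1.   ]
 [-1.    -0.018 -0.001]] z yaw err to stop y 3.139
```

Call:
{"op": "arm_command", "data": {
  "series": [
    [[-1.5, 0, 0, 0], [-1.5, 0, 0, 0], [-1.5, 0, 0, 0], [0, 0, 0, 0]]
  ]
}}

```text
t: 21.65
tcp_pos: [0.5087, -0.152, 0.0582]
tool_rot: [0.571, 0.417, -0.571, 0.417]
force: [-5.9, 3.7, 16.0]
finger_gap: 0.303
```

Run:
```python
from h import *
rep()
```

```text
t 21.65 stop-frame mm [-50.9 -50.2  58.2] F stop [-6.8  1.7 16. ] gap 0.303
tool axes in stop frame
 [[-0.  1.  0.]
 [ 0.  0. -1.]
 [-1. -0. -0.]] z yaw err to stop y 3.141
```

Call:
{"op": "arm_command", "data": {
  "series": [
    [[-0.8, 2, 0, 0], [-0.8, 2, 0, 0], [-0.6, 2, 0, 0], [-0.4, 2, 0, 0], [-0.3, 2, 0, 0], [0, 2, 0, 0], [0, 2, 0, 0], [0, 0, 0, 0]]
  ]
}}

```text
t: 22.45
tcp_pos: [0.5236, -0.1574, 0.0591]
tool_rot: [0.572, 0.416, -0.571, 0.417]
force: [0.6, -0.4, -0.8]
finger_gap: 0.296
```

Run:
```python
from h import *
rep()
```

```text
t 22.45 stop-frame mm [-35.  -50.8  59.1] F stop [ 0.7 -0.2 -0.8] gap 0.296
tool axes in stop frame
 [[ 0.002  1.     0.   ]
 [-0.     0.    -1.   ]
 [-1.     0.002  0.   ]] z yaw err to stop y 3.141
```

Call:
{"op": "arm_command", "data": {
  "series": [
    [[0, 1, 0, 0], [0, 1, 0, 0], [0, 1, 0, 0], [0, 1, 0, 0], [0, 0, 0, 0]]
  ]
}}

```text
t: 22.95
tcp_pos: [0.5265, -0.1582, 0.0591]
tool_rot: [0.571, 0.417, -0.571, 0.417]
force: [-0.3, 0.6, 0.2]
finger_gap: 0.303
```

Run:
```python
from h import *
import cv2
from station import snapshot
rep();I=white()
cv2.imwrite('pics/s9raw.png',snapshot('side')[:,:,::-1])
```

```text
t 22.95 stop-frame mm [-32.1 -50.6  59.1] F stop [-0.5  0.5  0.2] gap 0.303
tool axes in stop frame
 [[ 0.  1.  0.]
 [-0.  0. -1.]
 [-1.  0.  0.]] z yaw err to stop y 3.141
213 [[-34.3, 39.7], [-66.0, 39.9], [-66.5, 32.9], [-76.0, 33.5], [-77.0, 40.6], [-82.9, 32.3], [-35.3, 29.3]]
177 [[20.0, 5.4], [21.8, -7.7], [37.1, -11.9], [39.4, -33.9], [40.1, 4.2]]
21 [[-16.6, -55.3], [-16.8, -74.9]]
5 [[-16.1, -42.2], [-16.8, -48.1]]
```

Call:
{"op": "arm_command", "data": {
  "series": [
    [[0, -1, 0, 0], [0, -2, 0, 0], [0, -5, 0, 0], [0, -20, 0, 0], [-20, -40, 0, 0], [-40, -45, 0, 0], [-40, -45, 0, 0], [-30, -45, 0, 0], [0, -20, 0, 0], [0, 0, 0, 0]]
  ]
}}

```text
t: 24.05
tcp_pos: [0.3282, -0.0936, 0.1738]
tool_rot: [-0.571, -0.417, 0.572, -0.416]
force: [-0.0, -0.5, -0.1]
finger_gap: 0.295
```

Run:
```python
from h import *
import cv2
from station import snapshot
rep()
A=snapshot('top');B=snapshot('side')
a=cv2.resize(A[205:305,325:445,::-1],(420,350),interpolation=2)
b=cv2.resize(B[275:435,280:420,::-1],(376,430),interpolation=2)
c=np.zeros((430,796,3),np.uint8);c[:350,:420]=a;c[:,420:]=b
cv2.imwrite('pics/t10.png',c)
```

```text
t 24.05 stop-frame mm [-240.6  -49.7  173.8] F stop [ 0.1 -0.5 -0.1] gap 0.295
tool axes in stop frame
 [[-0.002  1.    -0.   ]
 [ 0.001 -0.    -1.   ]
 [-1.    -0.002 -0.001]] z yaw err to stop y -3.141
```

View pics/t10.png

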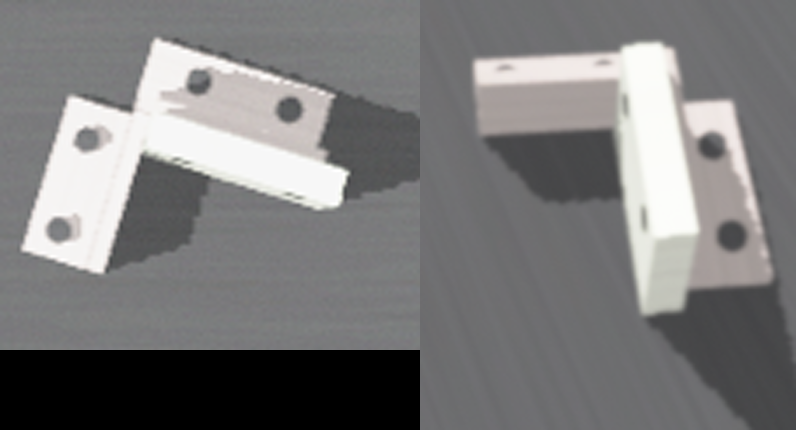

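Run:
```python
from h import *
k=376/140;f=lambda u,v,z:sf(ray('side',(280+(u-420)/k-.4,275+v/k-.4),z))
print('bottom',f(645,313,0),f(687,308,0));print('top near',f(652,237,.064),f(696,233,.064),'top far',f(622,47,.064),f(660,43,.064))
rep()
from station import ticket
ticket.sign_off()
```

```text
bottom [-16.9 -99.6   0. ] [  2.1 -98.5   0. ]
top near [ -19.4 -100.2   64. ] [ -1.2 -99.6  64. ] top far [-18.8  -0.5  64. ] [-0.9  0.8 64. ]
t 24.15 stop-frame mm [-235.8  -50.9  173.5] F stop [0.7 0.2 0.2] gap 0.299
tool axes in stop frame
 [[ 0.002  1.    -0.   ]
 [-0.001 -0.    -1.   ]
 [-1.     0.002  0.001]] z yaw err to stop y -3.142
the job is handed in; nothing more can be done
```

All three plates stand upright, packed against the backstop and flush with the side fence. I handed the job in at 24.2 s of the 38 s limit, with the arm clear and no contact force.

- **How it went:** I pushed the feet in and then pushed the row sideways. By the end of that push the outermost plate had fallen flat outward; the other two ended up squared in the corner. I slid the fallen plate flush with the fence and butted its foot edge against the row. I then tipped it upright by pressing and lifting its outer edge.
- **Last measurement (side camera, before hand-in):**
  - The row spans x from about 0 to -19 mm, against 18 mm when packed.
  - The ends lie at about y 0 and -100 mm.
  - The row's top and bottom edges agree within about 3 mm, so the lean is roughly 3 degrees or less.
- **What did not go cleanly:**
  - The highest force I read at the wrist was about 39 N, with the fingertips pressed on the bench, under the 120 N limit.
  - Later the fingers dragged on the bench at about 32 N, and the tip-up briefly jammed at about 35 N.
  - These were end-of-move readings, so I can't rule out brief higher peaks.
- **Not confirmed:** The plates stand exactly upright rather than leaning into the backstop, so the margin against another fall is small. I did not watch them for a further second after the last picture.

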